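Push a gearbox cover home into the corner of a setting plate

ROBOT

A 6-joint arm with a two-finger parallel gripper is mounted at the origin on the work surface. World frame = base frame: x ahead of the robot, y to its left, z up, the work surface at z = 0. Lengths are in m, angles in degrees, forces in N, time in s.
With the tool pointing down it reaches from about 0.275 to 0.825 m from the base axis. Payload 4.9 kg.
Tool frame: the origin (TCP) lies midway between the tips of the shut fingers; the grasp point (between the pads) lies 19 mm behind it; z points along the fingers, y is the direction in which the jaws open and shut (so a half turn about z gives the same grasp; the last joint's range is limited). The gripper opens to 85 mm and grips with 20 to 120 N. Pads are 22 mm wide; open, the fingers measure 114 mm over their backs; the gripper's body (76 mm by 85 mm) begins 54 mm behind the grasp point. The pads swing forward as they close: fully open they stand 13 mm farther back than shut.
Start: joints at [65.306, 18.69, -11.035, 60.275, 0, 82.311], TCP at [0.161, 0.526, 0.231] pointing down, gripper open.
Joint ranges: [-152.03, 152.03], [-55.5, 102.48], [-74.3, 77.21], [-110.64, 120.58], [-84.22, 78.4], [-180, 180]. Speed limits (degrees/s): [147.25, 147.25, 180, 180, 180, 180].

INTERFACE

Orientations are given as a 3x3 rotation matrix whose columns are the frame's x, y, z axes.
In Python, from workcell import r gives the robot as it stands. The module is installed in compiled form; this text tells all that it offers.
- The arm moves only by the tool send_rows, never from a script. Its argument "plan" is a list of rows, each an object with "dp": the shift along the world's x, y, z in mm, a list of three; "turn": the turn, a rotation vector about the world's x, y, z in rad, a list of three. A call has exactly 10 rows; each row shifts and turns the commanded pose from where the row before left it; what a row does not reach is not made up. A row lasts 1/12 s, in which the tool goes at most 41.7 mm and 7.16 degrees, less where a joint would pass 70% of its speed; a pose out of reach is approached as far as the arm can. A call is refused whole if a number of a shift passes 41.7 or a number of a turn 0.125, either way. A call with a gripper value outside its range is refused whole. "grip" is the closure in counts, from 0 (fully open) to 255 (shut), set as the call begins (left out, the last holds). The fingers move at their own pace and stop on an object; "force" is the grip in N (left out, the last holds). Time passes only in rows, so rows that do not move let the fingers close, or fill a call up. It gives the time, the measured TCP pose, the force and the opening at its end, in the units of the state.
- r.get_state(): the state, without advancing time (a new reading comes with each control period).
- r.get_image(name): name is "scene" or "top" or "wrist"; returns a dict with "pixels" (480x640x3 uint8, red, green, blue), "fovy" (degrees; the focal length in pixels is half the picture's height over the tangent of half this angle, whatever the lens; pixels are square), "cx", "cy" (the principal point, pixels), "R" (3x3) and "t" (3): a world point X has camera coordinates R X + t; the wrist camera has in their place "mount" (4x4, takes a point from camera to tool coordinates, whose origin is the TCP and whose axes are the flange's). Camera axes: x right, y down, z forward; pixel columns grow to the right and rows downward; lengths in m; the calibration is good to about 2 mm. A picture is of the moment at which its call begins: read the wrist's pose just before it. There is no depth.
- r.sign_off(): hands the job in, once; it reports no verdict.
Trained networks look in the newest picture that a camera, given by its name, has taken for a name from the list of things; names that differ only in an ending like _2 or _b are one class to them, and where a whole thing is asked for, a point or a joint stands for the part that bears it (a point fixed in the world has none). Each returns a list of dicts, best first, with "conf" (0 to 1); they miss things now and then, are a little off and sometimes report something else, mostly with a low value. They report only what shows in the picture. A call takes as long as a camera call. They do not tell look-alikes from the thing itself.
- r.silhouettes(query, camera): "mask" (480x640 bool, what is visible of it).
- r.tip_of(query, camera): "xyz" ([x, y, z] in m, in world coordinates, good to about 4 mm: a listed point, or the origin of a listed thing).
The state is a dict: "t": time; "joints": joint angles; "qd": joint speeds; "tau": joint torques, N m; "ee_pos": TCP position; "tool_rot": TCP orientation; "wrist_force": force on the tool from outside, world axes, zero at the start; "moment": the same for the moment, N m; "width": opening from 0.0 (shut) to 1.0 (fully open).
Only numpy, scipy, OpenCV 4.12 (cv2) and the standard library are available. Lean on these libraries where they do the work, as an engineer would, in place of code of your own. Each camera call takes 0.05 s, during which the arm holds its last target.

TASK

Push the gearbox cover across the setting plate with your fingertips, keeping it flat on the plate and never gripping or lifting it, until it sits square in the corner: its long side flush against the fence along the plate's far edge and its short end flush against the rectangular steel stop block, which may stand at the left or the right end of the fence. Leave the bearing, socket, screwdriver and bottle where they are, and finish with the hand clear.

Things in the scene. Friction and masses are not known exactly. Their poses are not given: they have to be found in the camera images.
- plate: Fixed dark steel plate, 340 (x) x 520 (y) x 12 mm thick, on the bench; origin at the centre of its underside. Its x axis points away from the robot to the fence, a fixed bright steel bar along y, 25 mm thick, 460 long, its top 40 mm above the bench. The fence's near face is the plane x = +80 mm of the plate's frame. Position and yaw (up to 0.25 rad) vary.
- stop: Fixed steel stop block, 100 (x) x 30 (y) x 32 mm high, two black screw heads on top; origin at the centre of its underside, on the plate's top; axes parallel to the plate's. It touches the fence's near face at plate y = +185 or -185 mm (left or right); its inner face is 170 mm from the plate's middle.
- cover: Loose aluminium block, 90 (x) x 120 (y) x 34 mm high, 0.5 to 1 kg, a round dark bore and six bolt holes on its top; origin at the centre of its underside, on the plate. Starts near mid-plate, turned up to 0.3 rad, its +x long side to the fence. Pushing takes about 2 to 7 N; it stays where left. Home: centre at plate x = +35 mm, 75 mm in y from the stop's centre.
- bearing: Bystander: loose bearing ring, outer diameter 52, bore 25, height 15 mm, lying on the plate at the end opposite the stop, about 185 mm from the plate's middle; origin at the centre of its underside.
- socket: Bystander: small loose wrench socket, diameter 26, 36 mm high, standing on the plate behind the fence; origin at the centre of its underside.
- screwdriver: Bystander: loose screwdriver lying on the bench to the robot's right of the plate, under 250 mm long and 40 mm high; origin under its middle.
- bottle: Bystander: loose blue bottle, diameter 60, 170 mm high, standing on the bench to the left of the plate; origin at the centre of its underside.
Mind the look-alikes: they are no part of the job. Leave any blue, brown or yellow look-alike of the cover alone.

How it is judged (in metres and radians):
At the end, for the whole second after the job is handed in: The cover lies flat and at rest on the plate, its long side within 4 mm of the fence, its short end within 4 mm of the stop block's inner face, and square to the fence within 0.035 rad (2 degrees) (x of cover in the frame of plate above 0.031 m and y of cover in the frame of stop between -0.079 and 0.079 m and y of cover in the frame of plate between -0.125 and 0.125 m and angle between the x axis of cover and the x axis of plate, either way round below 0.035 rad and z of cover in the frame of plate below 0.015 m and linear speed of cover below 0.01 m/s); the robot touches nothing.
It fails at once if the cover is lifted off the plate (more than 6 mm) (z of cover in the frame of plate above 0.018 m).
It fails at once if the cover is tipped (more than 0.12 rad) (angle between cover's own z axis and vertical above 0.12 rad).
It fails at once if the bearing, socket, screwdriver or bottle is moved more than 15 mm (distance of any of bearing, socket, screwdriver, bottle from where it was at the start of the episode above 0.015 m).
It also fails if it takes over 64 s, if anything falls off the work surface, if the arm or the gripper's body presses on something with over 40 N, if the wrist force passes 120 N, or if a joint passes its speed limit or range.

## Working session

There is one attempt and no reset: what is moved stays moved. The work goes in short steps, Python scripts to look and compute and a tool call to move; the robot and the scene stay as the last step left them, time stands still between calls to the robot, and variables do not carry over. Pictures are saved under pics/ and viewed, and the job is handed in when it is done.

Besides the shell and the picture viewer there is one more tool, called by a JSON object that holds its "fn" and its "kwargs", one argument or row to a line. send_rows: Moves the arm, as the interface text tells. Its arguments: {"type":"object","properties":{"plan":{"type":"array","items":{"type":"object","properties":{"dp":{"type":"array","items":{"type":"number"}},"turn":{"type":"array","items":{"type":"number"}}}}},"grip":{"type":"number"},"force":{"type":"number"}},"required":["plan"]}

```bash
mkdir -p pics
cat > h.py <<'E'
import numpy as np, cv2
from workcell import r
def save(im,name): cv2.imwrite('pics/'+name,cv2.cvtColor(im,cv2.COLOR_RGB2BGR))
def K(d):
    f=240/np.tan(np.radians(d['fovy'])/2); return f,d['cx'],d['cy']
def ray(d,u,v,z):
    f,cx,cy=K(d); R=np.array(d['R']);t=np.array(d['t'])
    c=-R.T@t; k=R.T@np.array([(u-cx)/f,(v-cy)/f,1.]); return c+k*(z-c[2])/k[2]
def proj(d,X):
    f,cx,cy=K(d); p=np.array(d['R'])@np.array(X)+np.array(d['t']); return np.array([f*p[0]/p[2]+cx,f*p[1]/p[2]+cy])
E
python3 - <<'E'
from h import *
s=r.get_state();print(s['t'],s['ee_pos'],s['tool_rot'])
for n in ['scene','top']:
    d=r.get_image(n);save(d['pixels'],n+'0.png')
    if 1: print(n,d['fovy'],d['cx'],d['cy'],-np.array(d['R']).T@np.array(d['t']))
    for q in ['plate','stop','cover','bearing','socket','screwdriver','bottle']:
        print(q,[(np.round(x['xyz'],3).tolist(),round(x['conf'],2),proj(d,x['xyz']).round().tolist()) for x in r.tip_of(q,n)])
E
```

```text
0.0 [0.16057151 0.52543503 0.23051973] [[-9.56294829e-01  2.92403254e-01 -7.32532419e-04]
 [ 2.92404066e-01  9.56293617e-01 -1.54305446e-03]
 [ 2.49321929e-04 -1.68981046e-03 -9.99998541e-01]]
scene 48.04533948859251 326.5064343698165 242.65625717047962 [ 1.36640081 -0.2841778   0.85335699]
plate [([0.607, 0.027, 0.002], 0.86, [343.0, 290.0])]
stop [([0.672, -0.146, 0.01], 0.62, [273.0, 329.0]), ([0.736, 0.063, 0.008], 0.22, [381.0, 329.0])]
cover [([0.675, -0.363, -0.002], 0.98, [163.0, 360.0]), ([0.278, 0.218, 0.001], 0.8, [367.0, 192.0]), ([0.317, -0.131, 0.001], 0.67, [244.0, 224.0]), ([0.565, 0.031, 0.012], 0.61, [338.0, 274.0])]
bearing [([0.591, 0.214, 0.009], 0.62, [417.0, 266.0])]
socket [([0.735, 0.063, 0.01], 0.74, [381.0, 327.0])]
screwdriver [([0.55, -0.464, 0.002], 0.69, [106.0, 323.0])]
bottle [([0.584, 0.463, -0.0], 0.71, [508.0, 246.0])]
top 56.652616123713564 315.2723152701191 237.91430277555742 [0.39621373 0.00893467 1.09951095]
plate [([0.604, 0.03, 0.002], 0.92, [308.0, 205.0])]
stop [([0.677, -0.14, 0.016], 0.85, [377.0, 175.0])]
cover [([0.283, 0.221, 0.003], 0.96, [228.0, 335.0]), ([0.565, 0.03, 0.013], 0.92, [308.0, 219.0]), ([0.313, -0.134, -0.001], 0.73, [374.0, 323.0]), ([0.678, -0.355, 0.004], 0.68, [462.0, 176.0])]
bearing [([0.593, 0.211, 0.013], 0.53, [235.0, 207.0])]
socket [([0.733, 0.058, 0.01], 0.54, [297.0, 153.0])]
screwdriver [([0.551, -0.462, 0.004], 0.97, [506.0, 227.0])]
bottle [([0.581, 0.461, -0.0], 0.78, [136.0, 212.0])]
```

View pics/top0.png

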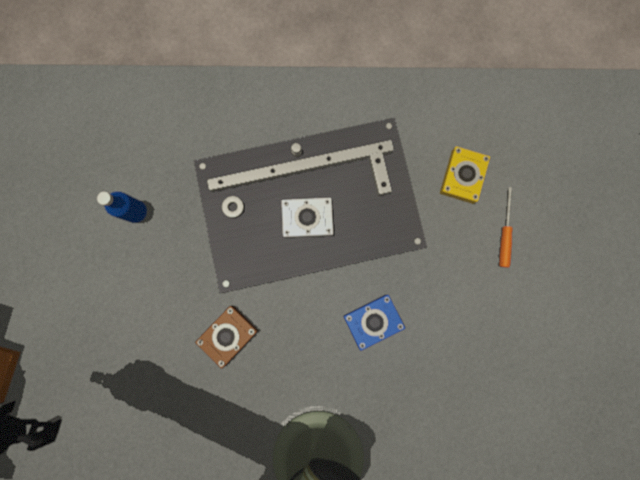

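View pics/scene0.png

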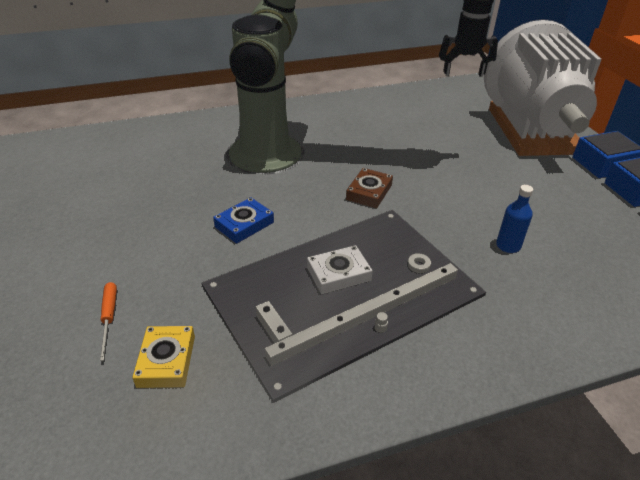

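Run:
```python
import cv2
a=cv2.imread('pics/top0.png')[140:260,200:410]
cv2.imwrite('pics/top0c.png',cv2.resize(a,None,fx=3.8,fy=3.8,interpolation=cv2.INTER_CUBIC))
```

```text
(no output)
```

View pics/top0c.png

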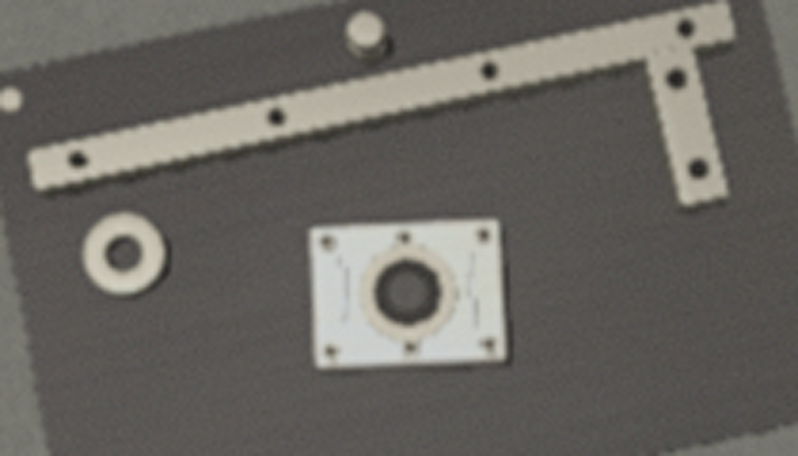

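The image shows four lookalikes: silver (308,219), blue (374,323), brown (228,335) and yellow (465,174), all in the top view. The target is the silver block on the plate, as the crop confirms. The stop is at the right end of the fence (380,170), the bearing is on the left (233,207), and the socket is behind the fence (296,148). Next I'll measure poses.

```bash
cat >> h.py <<'E'
def mask(q,cam,d,near):
    best=None
    for x in r.silhouettes(q,cam):
        m=x['mask']; ys,xs=np.nonzero(m)
        if len(xs)==0: continue
        e=np.hypot(xs.mean()-near[0],ys.mean()-near[1])
        if e<40 and (best is None or e<best[0]): best=(e,m,x['conf'])
    return None if best is None else best[1]
from scipy.optimize import least_squares
from scipy.spatial import ConvexHull
def box(pose,sx,sy,z0,z1):
    x,y,a=pose;c,s=np.cos(a),np.sin(a)
    return np.array([[x+c*i*sx/2-s*j*sy/2,y+s*i*sx/2+c*j*sy/2,z] for i in(-1,1) for j in(-1,1) for z in(z0,z1)])
def silfit(obs,pose,sx,sy,z0,z1):
    """obs: list of (d,mask); fit x,y,yaw by signed distance of hull boundary to mask contour"""
    pre=[]
    for d,m in obs:
        m=m.astype(np.uint8); M=cv2.resize(m,None,fx=1,fy=1,interpolation=cv2.INTER_NEAREST)
        sd=cv2.distanceTransform(M,cv2.DIST_L2,5)-cv2.distanceTransform(1-M,cv2.DIST_L2,5)
        sd=np.where(M>0,sd-.5,sd+.5); pre.append((d,sd))
    from scipy.ndimage import map_coordinates
    def f(p):
        out=[]
        for d,sd in pre:
            P=np.array([proj(d,q) for q in box(p,sx,sy,z0,z1)]); h=P[ConvexHull(P).vertices]
            for a,b in zip(h,np.roll(h,-1,0)):
                t=np.linspace(0,1,30,endpoint=False)[:,None]; pts=a+t*(b-a)
                out.append(map_coordinates(sd,[pts[:,1],pts[:,0]],order=1,mode='nearest'))
        return np.concatenate(out)
    s=least_squares(f,pose,loss='soft_l1',x_scale=[.01,.01,.05],diff_step=1e-4)
    return s.x,np.sqrt(np.mean(f(s.x)**2))
E
python3 - <<'E'
from h import *
O={}
for n,nc,npl in [('scene',(338,265),(343,290)),('top',(308,217),(308,205))]:
    d=r.get_image(n)
    O[n]=(d,mask('cover',n,d,nc),mask('plate',n,d,npl))
    vis=d['pixels'].copy()
    for k,col in((1,(255,0,0)),(2,(0,255,0))):
        m=O[n][k]; 
        if m is None: print(n,k,'none');continue
        print(n,k,m.sum())
        e=cv2.morphologyEx(m.astype(np.uint8),cv2.MORPH_GRADIENT,np.ones((3,3),np.uint8))>0; vis[e]=col
    save(vis,n+'_m.png')
for sets in (['top'],['scene'],['top','scene']):
    print(sets,'cover',silfit([(O[n][0],O[n][1]) for n in sets],[.565,.03,.0],.09,.12,.012,.046))
    print(sets,'plate',silfit([(O[n][0],O[n][2]) for n in sets],[.605,.03,.2],.34,.52,.0,.012))
E
```

```text
scene 1 2131
scene 2 24887
top 1 1868
top 2 25663
['top'] cover (array([0.56904933, 0.03158659, 0.05805196]), np.float32(0.9957597))
['top'] plate (array([0.60767749, 0.02863119, 0.22678551]), np.float32(0.3633427))
['scene'] cover (array([0.56452811, 0.03180407, 0.04248973]), np.float32(0.74481684))
['scene'] plate (array([0.60465039, 0.02839412, 0.2310057 ]), np.float32(0.57908505))
['top', 'scene'] cover (array([0.56759896, 0.03139646, 0.0563599 ]), np.float32(1.0299785))
['top', 'scene'] plate (array([0.60659048, 0.02840389, 0.22733779]), np.float32(0.6355876))
```

{"fn": "send_rows", "kwargs": {
  "plan": [
    {"dp": [16.2, -25.6, 0], "turn": [0, 0, 0.0262]},
    {"dp": [16.2, -25.6, 0], "turn": [0, 0, 0.0262]},
    {"dp": [16.2, -25.6, 0], "turn": [0, 0, 0.0262]},
    {"dp": [16.2, -25.6, 0], "turn": [0, 0, 0.0262]},
    {"dp": [16.2, -25.6, 0], "turn": [0, 0, 0.0262]},
    {"dp": [16.2, -25.6, 0], "turn": [0, 0, 0.0262]},
    {"dp": [16.2, -25.6, 0], "turn": [0, 0, 0.0262]},
    {"dp": [16.2, -25.6, 0], "turn": [0, 0, 0.0262]},
    {"dp": [16.2, -25.6, 0], "turn": [0, 0, 0.0262]},
    {"dp": [16.2, -25.6, 0], "turn": [0, 0, 0.0262]}
  ],
  "grip": 0
}}

```text
t: 1.93
ee_pos: [0.3235, 0.2687, 0.2315]
tool_rot: [[-0.999, 0.033, 0.001], [0.033, 0.999, 0.0], [-0.001, 0.0, -1.0]]
wrist_force: [0.9, 0.7, 0.4]
width: 1.002
```

{"fn": "send_rows", "kwargs": {
  "plan": [
    {"dp": [16.2, -25.6, -8], "turn": [0, 0, 0.0262]},
    {"dp": [16.2, -25.6, -8], "turn": [0, 0, 0.0262]},
    {"dp": [16.2, -25.6, -8], "turn": [0, 0, 0.0262]},
    {"dp": [16.2, -25.6, -8], "turn": [0, 0, 0.0262]},
    {"dp": [16.2, -25.6, -8], "turn": [0, 0, 0.0262]},
    {"dp": [16.2, -25.6, -8], "turn": [0, 0, 0.0262]},
    {"dp": [16.2, -25.6, -8], "turn": [0, 0, 0.0262]},
    {"dp": [16.2, -25.6, -8], "turn": [0, 0, 0.0262]},
    {"dp": [16.2, -25.6, -8], "turn": [0, 0, 0.0262]},
    {"dp": [16.2, -25.6, -8], "turn": [0, 0, 0.0262]}
  ]
}}

```text
t: 2.77
ee_pos: [0.4856, 0.0125, 0.151]
tool_rot: [[-0.974, -0.226, 0.0], [-0.226, 0.974, 0.0], [-0.0, -0.0, -1.0]]
wrist_force: [1.6, 1.1, 0.1]
width: 1.004
```

Run:
```python
from h import *
s=r.get_state();print(s['t'],s['ee_pos'],s['tool_rot'],s['wrist_force'],s['joints'],s['width'])
d=r.get_image('wrist');save(d['pixels'],'w1.png');print(d['mount'],d['fovy'])
d=r.get_image('top');save(d['pixels'],'t1.png')
```

```text
2.7667 [0.48556109 0.01250613 0.15099023] [[-9.74071080e-01 -2.26241860e-01  3.89210084e-04]
 [-2.26241857e-01  9.74071157e-01  5.15485147e-05]
 [-3.90780748e-04 -3.78436948e-05 -9.99999923e-01]] [1.55395082 1.14470805 0.08894005] [-7.24367152e+00  1.61962861e+01 -2.73659700e+01  4.64159943e+01
  5.74174560e-03 -2.03195856e+01] 1.003820392910897
[[-4.03456459e-04 -9.50256270e-01 -3.11468873e-01  8.01212830e-02]
 [ 9.99999826e-01 -2.49323752e-04 -5.34675998e-04  4.67066934e-04]
 [ 4.30422632e-04 -3.11469035e-01  9.50256205e-01 -1.40140889e-01]
 [ 0.00000000e+00  0.00000000e+00  0.00000000e+00  1.00000000e+00]] 60.96239764712372
```

View pics/w1.png

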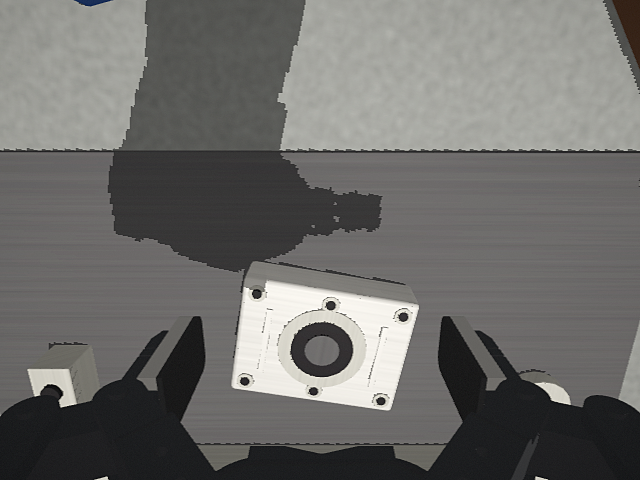

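View pics/t1.png

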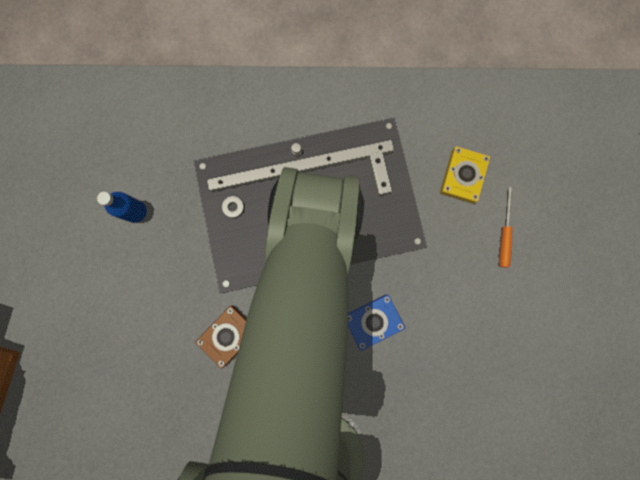

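```bash
cat >> h.py <<'E'
PL=np.array([.6066,.0284,.2275])
def wcam(d,s):
    M=np.eye(4);M[:3,:3]=s['tool_rot'];M[:3,3]=s['ee_pos']
    T=np.linalg.inv(M@np.array(d['mount']));d=dict(d);d['R']=T[:3,:3];d['t']=T[:3,3];return d
def toplate(p,PL=PL):
    c,s=np.cos(PL[2]),np.sin(PL[2]);x,y=p[0]-PL[0],p[1]-PL[1];return np.array([c*x+s*y,-s*x+c*y])
E
python3 - <<'E'
from h import *
s=r.get_state();d=r.get_image('wrist');w=wcam(d,s)
m=mask('cover','wrist',d,(325,345))
print(m is not None and m.sum())
if m is not None: 
    p,e=silfit([(w,m)],[.5675,.0315,.055],.09,.12,.012,.046);print(p,e,toplate(p)*1e3,p[2]-PL[2])
for u,v in[(253,286),(418,306),(391,410),(232,388)]: print(ray(w,u,v,.046).round(4), (toplate(ray(w,u,v,.046))*1e3).round(1))
print('near edge',[toplate(ray(w,u,151,.012))*1e3 for u in(50,600)])
print('fence near-face bottom?',[toplate(ray(w,u,443,.04))*1e3 for u in(220,420)])
E
```

```text
21863
[0.56466661 0.03131186 0.04959071] 1.8760225 [-40.19615885  12.29459533] -0.17790928597999675
[ 0.5282 -0.0256  0.046 ] [-88.6 -34.9]
[0.5182 0.0842 0.046 ] [-73.5  74.3]
[0.6037 0.0897 0.046 ] [11.  60.4]
[ 0.6105 -0.0267  0.046 ] [ -8.7 -54.6]
near edge [array([-172.72949675, -172.00659365]), array([-170.8820103 ,  197.09275669])]
fence near-face bottom? [array([ 46.89746851, -69.19199963]), array([47.43250323, 85.50164706])]
```

{"fn": "send_rows", "kwargs": {
  "plan": [
    {"dp": [0, 0, -13], "turn": [0, 0, 0]},
    {"dp": [0, 0, -13], "turn": [0, 0, 0]},
    {"dp": [0, 0, -13], "turn": [0, 0, 0]},
    {"dp": [0, 0, -13], "turn": [0, 0, 0]},
    {"dp": [0, 0, -13], "turn": [0, 0, 0]},
    {"dp": [0, 0, -13], "turn": [0, 0, 0]},
    {"dp": [0, 0, -13], "turn": [0, 0, 0]},
    {"dp": [0, 0, -13], "turn": [0, 0, 0]},
    {"dp": [0, 0, -13], "turn": [0, 0, 0]},
    {"dp": [0, 0, -13], "turn": [0, 0, 0]}
  ]
}}

```text
t: 3.8
ee_pos: [0.4844, 0.0154, 0.0213]
tool_rot: [[-0.974, -0.227, 0.0], [-0.227, 0.974, 0.0], [-0.0, 0.0, -1.0]]
wrist_force: [-0.0, 0.1, -1.1]
width: 1.0
```

Run:
```python
from h import *
d=r.get_image('wrist');save(d['pixels'],'w2.png')
d=r.get_image('scene');save(cv2.resize(d['pixels'][180:400,180:500],None,fx=2.4,fy=2.4),'s2.png')
```

```text
(no output)
```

View pics/w2.png

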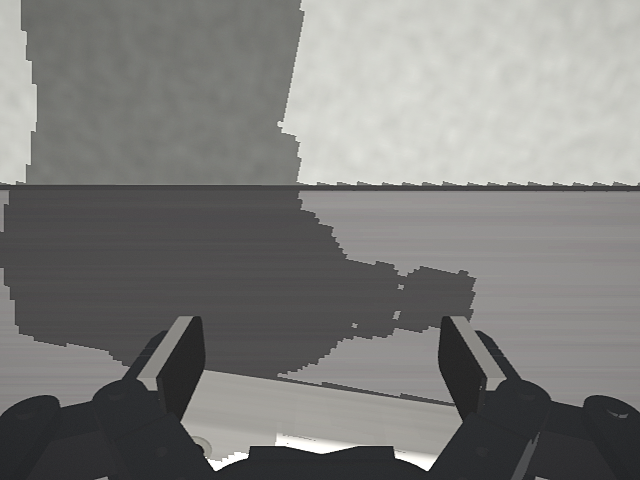

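View pics/s2.png

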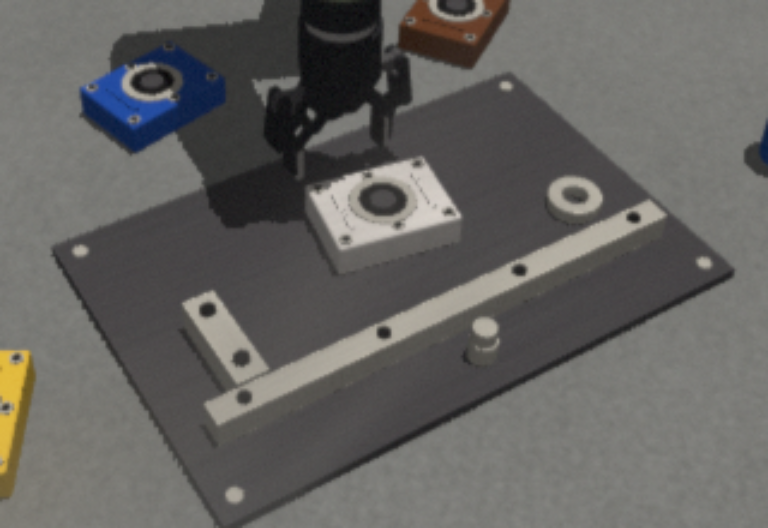

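{"fn": "send_rows", "kwargs": {
  "plan": [
    {"dp": [0, 0, -8], "turn": [0, 0, 0]},
    {"dp": [4.9, 1.1, 0], "turn": [0, 0, 0]},
    {"dp": [4.9, 1.1, 0], "turn": [0, 0, 0]},
    {"dp": [4.9, 1.1, 0], "turn": [0, 0, 0]},
    {"dp": [4.9, 1.1, 0], "turn": [0, 0, 0]},
    {"dp": [4.9, 1.1, 0], "turn": [0, 0, 0]},
    {"dp": [4.9, 1.1, 0], "turn": [0, 0, 0]},
    {"dp": [4.9, 1.1, 0], "turn": [0, 0, 0]},
    {"dp": [4.9, 1.1, 0], "turn": [0, 0, 0]},
    {"dp": [4.9, 1.1, 0], "turn": [0, 0, 0]}
  ]
}}

```text
t: 4.73
ee_pos: [0.5274, 0.0232, 0.0132]
tool_rot: [[-0.974, -0.225, -0.004], [-0.225, 0.974, -0.002], [0.004, -0.001, -1.0]]
wrist_force: [-7.4, -1.6, 5.5]
width: 0.997
```

Run:
```python
from h import *
print(toplate(r.get_state()['ee_pos']))
d=r.get_image('wrist');save(d['pixels'],'w3.png')
d=r.get_image('scene');save(cv2.resize(d['pixels'][180:400,180:500],None,fx=2.4,fy=2.4),'s3.png')
```

```text
[-0.07835043  0.01283538]
```

View pics/s3.png

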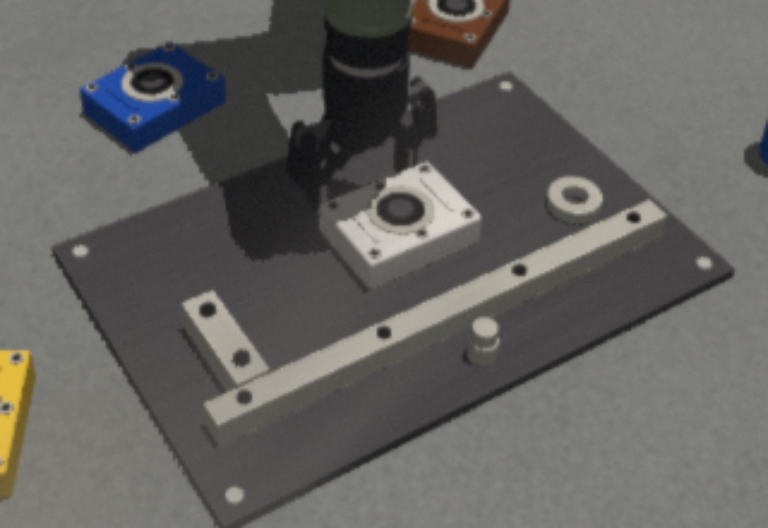

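{"fn": "send_rows", "kwargs": {
  "plan": [
    {"dp": [4.1, 0.95, 0], "turn": [0, 0, 0]},
    {"dp": [4.1, 0.95, 0], "turn": [0, 0, 0]},
    {"dp": [4.1, 0.95, 0], "turn": [0, 0, 0]},
    {"dp": [4.1, 0.95, 0], "turn": [0, 0, 0]},
    {"dp": [4.1, 0.95, 0], "turn": [0, 0, 0]},
    {"dp": [4.1, 0.95, 0], "turn": [0, 0, 0]},
    {"dp": [4.1, 0.95, 0], "turn": [0, 0, 0]},
    {"dp": [4.1, 0.95, 0], "turn": [0, 0, 0]},
    {"dp": [4.1, 0.95, 0], "turn": [0, 0, 0]},
    {"dp": [4.1, 0.95, 0], "turn": [0, 0, 0]}
  ]
}}

```text
t: 5.67
ee_pos: [0.568, 0.0333, 0.0131]
tool_rot: [[-0.974, -0.225, -0.004], [-0.225, 0.974, -0.0], [0.004, 0.001, -1.0]]
wrist_force: [-6.4, -2.1, 4.1]
width: 1.001
```

Run:
```python
from h import *
print(toplate(r.get_state()['ee_pos']))
d=r.get_image('scene');save(cv2.resize(d['pixels'][180:400,180:500],None,fx=2.4,fy=2.4),'s4.png')
```

```text
[-0.03649661  0.01351894]
```

View pics/s4.png

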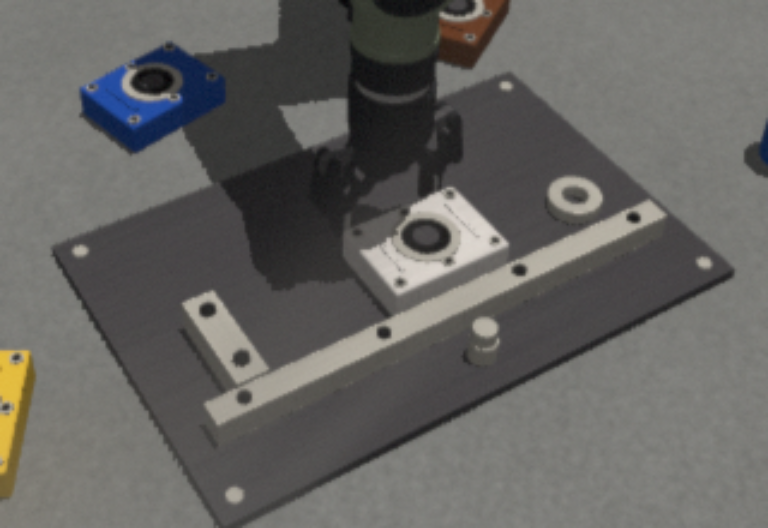

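{"fn": "send_rows", "kwargs": {
  "plan": [
    {"dp": [1.17, 0.27, 0], "turn": [0, 0, 0]},
    {"dp": [1.17, 0.27, 0], "turn": [0, 0, 0]},
    {"dp": [1.17, 0.27, 0], "turn": [0, 0, 0]},
    {"dp": [1.17, 0.27, 0], "turn": [0, 0, 0]},
    {"dp": [1.17, 0.27, 0], "turn": [0, 0, 0]},
    {"dp": [1.17, 0.27, 0], "turn": [0, 0, 0]},
    {"dp": [1.17, 0.27, 0], "turn": [0, 0, 0]},
    {"dp": [1.17, 0.27, 0], "turn": [0, 0, 0]},
    {"dp": [1.17, 0.27, 0], "turn": [0, 0, 0]},
    {"dp": [1.17, 0.27, 0], "turn": [0, 0, 0]}
  ]
}}

```text
t: 6.55
ee_pos: [0.5797, 0.036, 0.0131]
tool_rot: [[-0.974, -0.225, -0.003], [-0.225, 0.974, -0.0], [0.003, 0.0, -1.0]]
wrist_force: [-6.6, -1.8, 3.7]
width: 1.001
```

Run:
```python
from h import *
print(toplate(r.get_state()['ee_pos']))
d=r.get_image('scene');save(cv2.resize(d['pixels'][180:400,180:500],None,fx=2.4,fy=2.4),'s5.png')
```

```text
[-0.02445701  0.01342917]
```

View pics/s5.png

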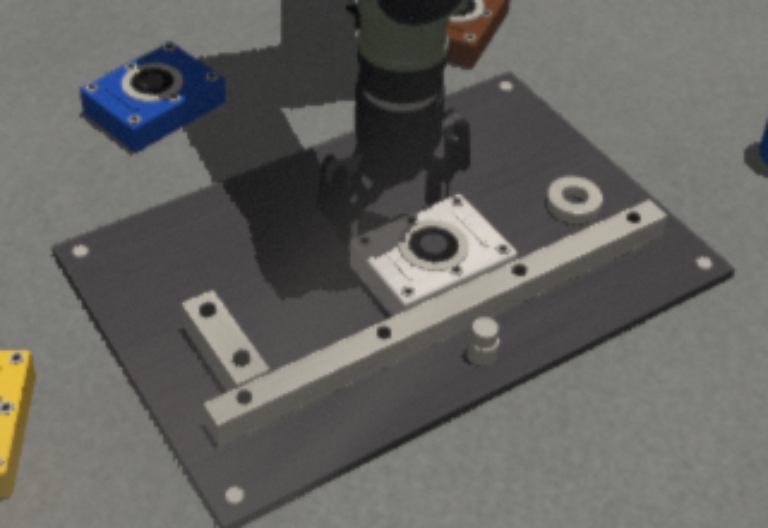

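{"fn": "send_rows", "kwargs": {
  "plan": [
    {"dp": [-8, -1.9, 0], "turn": [0, 0, 0]},
    {"dp": [-8, -1.9, 0], "turn": [0, 0, 0]},
    {"dp": [-8, -1.9, 0], "turn": [0, 0, 0]},
    {"dp": [0, 0, 14.3], "turn": [0, 0, 0]},
    {"dp": [0, 0, 14.3], "turn": [0, 0, 0]},
    {"dp": [0, 0, 14.3], "turn": [0, 0, 0]},
    {"dp": [0, 0, 14.3], "turn": [0, 0, 0]},
    {"dp": [0, 0, 14.3], "turn": [0, 0, 0]},
    {"dp": [0, 0, 14.3], "turn": [0, 0, 0]},
    {"dp": [0, 0, 14.3], "turn": [0, 0, 0]}
  ]
}}

```text
t: 7.43
ee_pos: [0.5573, 0.0303, 0.1142]
tool_rot: [[-0.974, -0.225, 0.001], [-0.225, 0.974, 0.0], [-0.001, 0.0, -1.0]]
wrist_force: [0.1, 0.9, -0.4]
width: 0.999
```

{"fn": "send_rows", "kwargs": {
  "plan": [
    {"dp": [5.6, 10.2, 0], "turn": [0, 0, -0.12]},
    {"dp": [5.6, 10.2, 0], "turn": [0, 0, -0.12]},
    {"dp": [5.6, 10.2, 0], "turn": [0, 0, -0.12]},
    {"dp": [5.6, 10.2, 0], "turn": [0, 0, -0.12]},
    {"dp": [5.6, 10.2, 0], "turn": [0, 0, -0.12]},
    {"dp": [5.6, 10.2, 0], "turn": [0, 0, -0.12]},
    {"dp": [5.6, 10.2, 0], "turn": [0, 0, -0.12]},
    {"dp": [5.6, 10.2, 0], "turn": [0, 0, -0.12]},
    {"dp": [5.6, 10.2, 0], "turn": [0, 0, -0.12]},
    {"dp": [5.6, 10.2, 0], "turn": [0, 0, -0.12]}
  ],
  "grip": 120
}}

```text
t: 8.27
ee_pos: [0.6136, 0.1327, 0.1134]
tool_rot: [[-0.558, 0.83, 0.001], [0.83, 0.558, 0.0], [0.0, 0.001, -1.0]]
wrist_force: [-0.1, -0.7, 0.2]
width: 0.525
```

{"fn": "send_rows", "kwargs": {
  "plan": [
    {"dp": [0, 0, 0], "turn": [0, 0, -0.124]},
    {"dp": [0, 0, 0], "turn": [0, 0, -0.124]},
    {"dp": [0, 0, 0], "turn": [0, 0, -0.123]},
    {"dp": [0, 0, 0], "turn": [0, 0, 0]},
    {"dp": [0, 0, 0], "turn": [0, 0, 0]},
    {"dp": [0, 0, 0], "turn": [0, 0, 0]},
    {"dp": [0, 0, 0], "turn": [0, 0, 0]},
    {"dp": [0, 0, 0], "turn": [0, 0, 0]},
    {"dp": [0, 0, 0], "turn": [0, 0, 0]},
    {"dp": [0, 0, 0], "turn": [0, 0, 0]}
  ]
}}

```text
t: 9.1
ee_pos: [0.6137, 0.1323, 0.1134]
tool_rot: [[-0.225, 0.974, 0.0], [0.974, 0.225, -0.0], [-0.0, 0.0, -1.0]]
wrist_force: [0.4, -0.1, 1.3]
width: 0.53
```

Run:
```python
from h import *
s=r.get_state();print(toplate(s['ee_pos']),s['ee_pos'],s['joints'])
d=r.get_image('wrist');save(d['pixels'],'w6.png');w=wcam(d,s)
m=mask('cover','wrist',d,(320,300)); print(m is None)
for x in r.tip_of('cover','wrist'): print(x['conf'],toplate(x['xyz'])*1e3,x['xyz'][2])
d=r.get_image('scene');save(cv2.resize(d['pixels'][180:400,180:500],None,fx=2.4,fy=2.4),'s6.png')
m=mask('cover','scene',d,(360,280)); 
if m is not None: p,e=silfit([(d,m)],[.63,.04,.2275],.09,.12,.012,.046);print('scene',e,toplate(p)*1e3,p[2]-PL[2])
```

```text
[0.03032547 0.09965724] [0.61366712 0.13232909 0.1134131 ] [ 5.43637159e+00  3.21833016e+01 -7.87326169e+00  4.99392167e+01
 -9.65721643e-04  8.24042584e+01]
True
0.83 [34.45425293 18.91651277] 0.0099
scene 2.3754802 [28.21650341 20.70123349] 0.07447701792117192
```

View pics/s6.png

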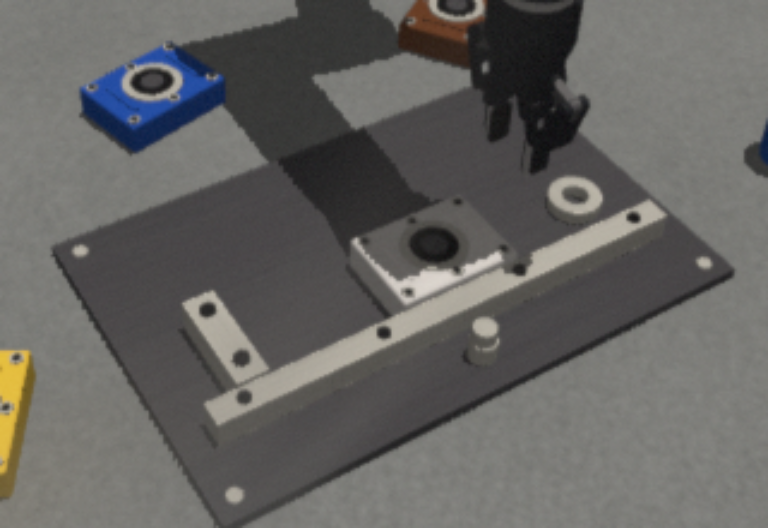

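View pics/w6.png

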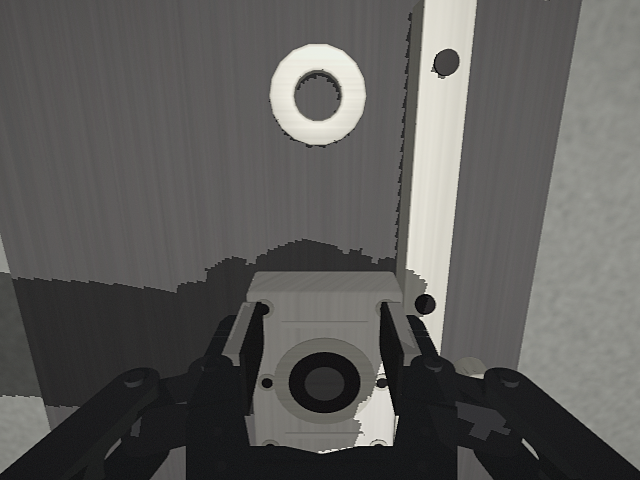

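Run:
```python
from h import *
s=r.get_state();d=r.get_image('wrist');w=wcam(d,s)
f=lambda u,v,z:(toplate(ray(w,u,v,z))*1e3).round(1)
print('top edge',f(249,293,.046),f(402,293,.046),'bottom',f(256,271,.012),f(394,271,.012))
print('fence top near edge',f(424,8,.04),f(410,270,.04),'far',f(476,10,.04))
print('bearing',f(317,100,.027))
a=d['pixels'][240:330,220:440];save(cv2.resize(a,None,fx=3.5,fy=3.5),'w6c.png')
```

```text
top edge [-10.3  80.5] [75.3 80.4] bottom [-11.6  79.7] [76.7 79.6]
fence top near edge [ 78.  223.2] [80.3 91.8] far [102.2 222.3]
bearing [ 28.  182.9]
```

View pics/w6c.png

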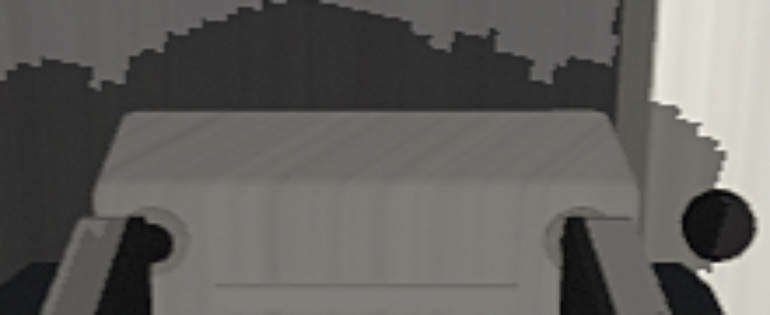

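{"fn": "send_rows", "kwargs": {
  "plan": [
    {"dp": [-4.7, 7.1, 0], "turn": [0, 0, 0]},
    {"dp": [0, 0, -10], "turn": [0, 0, 0]},
    {"dp": [0, 0, -10], "turn": [0, 0, 0]},
    {"dp": [0, 0, -10], "turn": [0, 0, 0]},
    {"dp": [0, 0, -10], "turn": [0, 0, 0]},
    {"dp": [0, 0, -10], "turn": [0, 0, 0]},
    {"dp": [0, 0, -10], "turn": [0, 0, 0]},
    {"dp": [0, 0, -10], "turn": [0, 0, 0]},
    {"dp": [0, 0, -10], "turn": [0, 0, 0]},
    {"dp": [0, 0, -10], "turn": [0, 0, 0]}
  ]
}}

```text
t: 10.23
ee_pos: [0.6089, 0.1394, 0.0222]
tool_rot: [[-0.225, 0.974, -0.0], [0.974, 0.225, -0.0], [0.0, -0.0, -1.0]]
wrist_force: [-0.2, 0.1, -0.0]
width: 0.526
```

Run:
```python
from h import *
s=r.get_state();print(toplate(s['ee_pos']),s['ee_pos'],s['wrist_force'])
d=r.get_image('wrist');save(d['pixels'],'w7.png')
d=r.get_image('scene');save(cv2.resize(d['pixels'][180:400,180:500],None,fx=2.4,fy=2.4),'s7.png')
```

```text
[0.02727811 0.10760632] [0.60890543 0.13938603 0.02223429] [-0.16440726  0.06425116 -0.0243236 ]
```

View pics/s7.png

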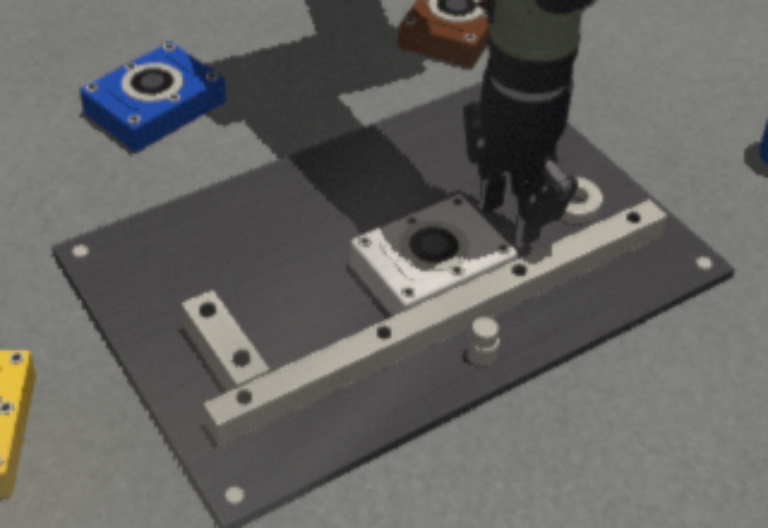

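View pics/w7.png

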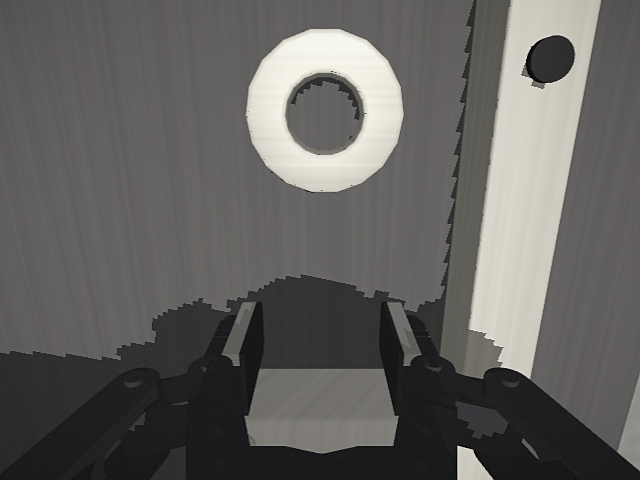

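{"fn": "send_rows", "kwargs": {
  "plan": [
    {"dp": [1.13, -4.87, 0], "turn": [0, 0, 0]},
    {"dp": [1.13, -4.87, 0], "turn": [0, 0, 0]},
    {"dp": [1.13, -4.87, 0], "turn": [0, 0, 0]},
    {"dp": [1.13, -4.87, 0], "turn": [0, 0, 0]},
    {"dp": [1.13, -4.87, 0], "turn": [0, 0, 0]},
    {"dp": [1.13, -4.87, 0], "turn": [0, 0, 0]},
    {"dp": [1.13, -4.87, 0], "turn": [0, 0, 0]},
    {"dp": [1.13, -4.87, 0], "turn": [0, 0, 0]},
    {"dp": [1.13, -4.87, 0], "turn": [0, 0, 0]},
    {"dp": [1.13, -4.87, 0], "turn": [0, 0, 0]}
  ]
}}

```text
t: 11.17
ee_pos: [0.6205, 0.0919, 0.0242]
tool_rot: [[-0.226, 0.974, 0.001], [0.974, 0.226, 0.004], [0.003, 0.001, -1.0]]
wrist_force: [-1.8, 5.7, 3.0]
width: 0.529
```

Run:
```python
from h import *
s=r.get_state();print(toplate(s['ee_pos']),s['ee_pos'],s['wrist_force'])
d=r.get_image('wrist');save(d['pixels'],'w8.png')
d=r.get_image('scene');save(cv2.resize(d['pixels'][180:400,180:500],None,fx=2.4,fy=2.4),'s8.png')
```

```text
[0.02785299 0.05875325] [0.62048394 0.09192141 0.02417192] [-1.82887596  5.66429766  3.02752055]
```

View pics/s8.png

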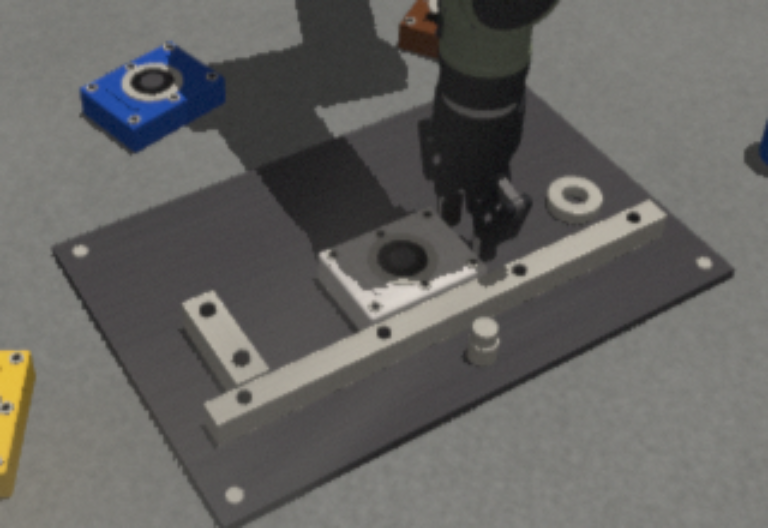

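Moving square along the fence, about 6 N. TCP still needs roughly 95 mm; I'll push 80 mm and look again.

{"fn": "send_rows", "kwargs": {
  "plan": [
    {"dp": [0.9, -3.9, 0], "turn": [0, 0, 0]},
    {"dp": [0.9, -3.9, 0], "turn": [0, 0, 0]},
    {"dp": [0.9, -3.9, 0], "turn": [0, 0, 0]},
    {"dp": [0.9, -3.9, 0], "turn": [0, 0, 0]},
    {"dp": [0.9, -3.9, 0], "turn": [0, 0, 0]},
    {"dp": [0.9, -3.9, 0], "turn": [0, 0, 0]},
    {"dp": [0.9, -3.9, 0], "turn": [0, 0, 0]},
    {"dp": [0.9, -3.9, 0], "turn": [0, 0, 0]},
    {"dp": [0.9, -3.9, 0], "turn": [0, 0, 0]},
    {"dp": [0.9, -3.9, 0], "turn": [0, 0, 0]}
  ]
}}

```text
t: 12.1
ee_pos: [0.6294, 0.0533, 0.0241]
tool_rot: [[-0.226, 0.974, 0.001], [0.974, 0.226, 0.003], [0.003, 0.001, -1.0]]
wrist_force: [-2.6, 6.6, 4.1]
width: 0.528
```

{"fn": "send_rows", "kwargs": {
  "plan": [
    {"dp": [0.9, -3.9, 0], "turn": [0, 0, 0]},
    {"dp": [0.9, -3.9, 0], "turn": [0, 0, 0]},
    {"dp": [0.9, -3.9, 0], "turn": [0, 0, 0]},
    {"dp": [0.9, -3.9, 0], "turn": [0, 0, 0]},
    {"dp": [0.9, -3.9, 0], "turn": [0, 0, 0]},
    {"dp": [0.9, -3.9, 0], "turn": [0, 0, 0]},
    {"dp": [0.9, -3.9, 0], "turn": [0, 0, 0]},
    {"dp": [0.9, -3.9, 0], "turn": [0, 0, 0]},
    {"dp": [0.9, -3.9, 0], "turn": [0, 0, 0]},
    {"dp": [0.9, -3.9, 0], "turn": [0, 0, 0]}
  ]
}}

```text
t: 12.93
ee_pos: [0.6384, 0.0144, 0.0242]
tool_rot: [[-0.226, 0.974, 0.001], [0.974, 0.226, 0.004], [0.003, 0.001, -1.0]]
wrist_force: [-1.9, 6.8, 4.8]
width: 0.531
```

Run:
```python
from h import *
s=r.get_state();print(toplate(s['ee_pos']),s['ee_pos'],s['wrist_force'])
d=r.get_image('scene');save(cv2.resize(d['pixels'][220:400,180:420],None,fx=3.2,fy=3.2),'s9.png')
```

```text
[ 0.02778485 -0.02081683] [0.63836401 0.01438622 0.02415487] [-1.88971167  6.82625723  4.82966907]
```

View pics/s9.png

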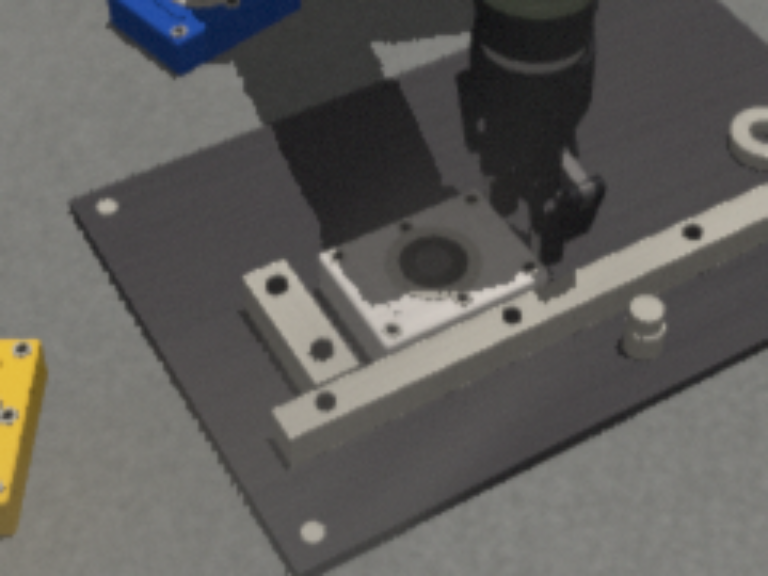

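{"fn": "send_rows", "kwargs": {
  "plan": [
    {"dp": [0.27, -1.27, 0], "turn": [0, 0, 0]},
    {"dp": [0.27, -1.27, 0], "turn": [0, 0, 0]},
    {"dp": [0.27, -1.27, 0], "turn": [0, 0, 0]},
    {"dp": [0.27, -1.27, 0], "turn": [0, 0, 0]},
    {"dp": [0.27, -1.27, 0], "turn": [0, 0, 0]},
    {"dp": [0.27, -1.27, 0], "turn": [0, 0, 0]},
    {"dp": [0.27, -1.27, 0], "turn": [0, 0, 0]},
    {"dp": [0.27, -1.27, 0], "turn": [0, 0, 0]},
    {"dp": [0.27, -1.27, 0], "turn": [0, 0, 0]},
    {"dp": [0.27, -1.27, 0], "turn": [0, 0, 0]}
  ]
}}

```text
t: 13.82
ee_pos: [0.641, 0.0019, 0.0241]
tool_rot: [[-0.226, 0.974, 0.001], [0.974, 0.226, 0.003], [0.003, 0.001, -1.0]]
wrist_force: [-1.4, 7.9, 5.0]
width: 0.531
```

{"fn": "send_rows", "kwargs": {
  "plan": [
    {"dp": [0.07, -0.29, 0], "turn": [0, 0, 0]},
    {"dp": [0.07, -0.29, 0], "turn": [0, 0, 0]},
    {"dp": [0.07, -0.29, 0], "turn": [0, 0, 0]},
    {"dp": [0.07, -0.29, 0], "turn": [0, 0, 0]},
    {"dp": [0.07, -0.29, 0], "turn": [0, 0, 0]},
    {"dp": [0.07, -0.29, 0], "turn": [0, 0, 0]},
    {"dp": [0.07, -0.29, 0], "turn": [0, 0, 0]},
    {"dp": [0.07, -0.29, 0], "turn": [0, 0, 0]},
    {"dp": [0, 0, 0], "turn": [0, 0, 0]},
    {"dp": [0, 0, 0], "turn": [0, 0, 0]}
  ]
}}

```text
t: 14.65
ee_pos: [0.6415, -0.0005, 0.0241]
tool_rot: [[-0.226, 0.974, 0.0], [0.974, 0.226, 0.003], [0.003, 0.001, -1.0]]
wrist_force: [-1.6, 6.9, 5.2]
width: 0.529
```

Run:
```python
from h import *
s=r.get_state();print(toplate(s['ee_pos']),s['ee_pos'],s['wrist_force'])
d=r.get_image('scene');save(cv2.resize(d['pixels'][220:400,180:420],None,fx=3.2,fy=3.2),'s10.png')
```

```text
[ 0.0275029  -0.03600804] [ 6.41515587e-01 -4.77153036e-04  2.40946200e-02] [-1.56653918  6.87294747  5.16067134]
```

View pics/s10.png

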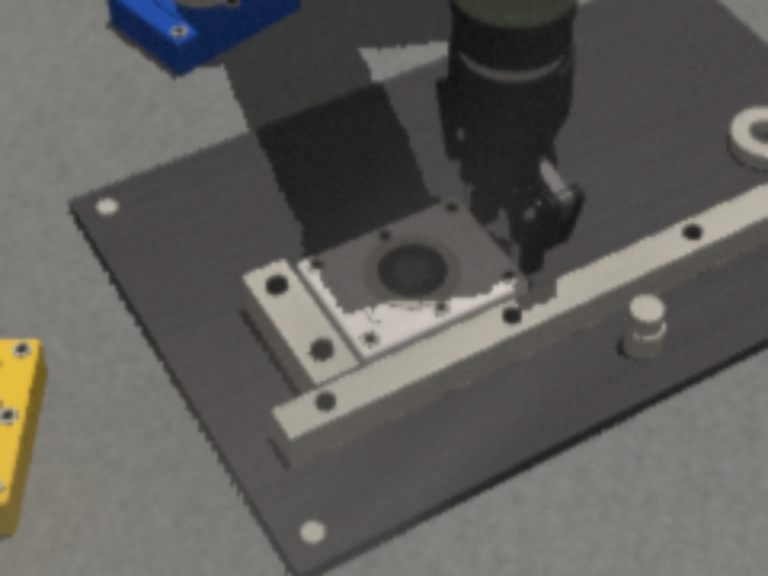

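Small gap remains and the force is unchanged, so I'll keep going in small steps.

{"fn": "send_rows", "kwargs": {
  "plan": [
    {"dp": [0.07, -0.39, 0], "turn": [0, 0, 0]},
    {"dp": [0.07, -0.39, 0], "turn": [0, 0, 0]},
    {"dp": [0.07, -0.39, 0], "turn": [0, 0, 0]},
    {"dp": [0.07, -0.39, 0], "turn": [0, 0, 0]},
    {"dp": [0.07, -0.39, 0], "turn": [0, 0, 0]},
    {"dp": [0.07, -0.39, 0], "turn": [0, 0, 0]},
    {"dp": [0.07, -0.39, 0], "turn": [0, 0, 0]},
    {"dp": [0.07, -0.39, 0], "turn": [0, 0, 0]},
    {"dp": [0, 0, 0], "turn": [0, 0, 0]},
    {"dp": [0, 0, 0], "turn": [0, 0, 0]}
  ]
}}

```text
t: 15.53
ee_pos: [0.6422, -0.0036, 0.0241]
tool_rot: [[-0.226, 0.974, 0.001], [0.974, 0.226, 0.003], [0.003, 0.001, -1.0]]
wrist_force: [-0.7, 7.0, 4.6]
width: 0.527
```

{"fn": "send_rows", "kwargs": {
  "plan": [
    {"dp": [0.07, -0.29, 0], "turn": [0, 0, 0]},
    {"dp": [0.07, -0.29, 0], "turn": [0, 0, 0]},
    {"dp": [0.07, -0.29, 0], "turn": [0, 0, 0]},
    {"dp": [0.07, -0.29, 0], "turn": [0, 0, 0]},
    {"dp": [0.07, -0.29, 0], "turn": [0, 0, 0]},
    {"dp": [0, 0, 0], "turn": [0, 0, 0]},
    {"dp": [0, 0, 0], "turn": [0, 0, 0]},
    {"dp": [0, 0, 0], "turn": [0, 0, 0]},
    {"dp": [0, 0, 0], "turn": [0, 0, 0]},
    {"dp": [0, 0, 0], "turn": [0, 0, 0]}
  ]
}}

```text
t: 16.37
ee_pos: [0.6422, -0.0036, 0.0241]
tool_rot: [[-0.227, 0.974, 0.0], [0.974, 0.227, 0.006], [0.006, 0.002, -1.0]]
wrist_force: [-2.8, 10.4, 6.9]
width: 0.532
```

Run:
```python
from h import *
s=r.get_state();print(toplate(s['ee_pos']),s['ee_pos'],s['wrist_force'])
d=r.get_image('scene');save(cv2.resize(d['pixels'][250:370,220:380],None,fx=4.8,fy=4.8),'s11.png')
```

```text
[ 0.02743295 -0.03921192] [ 0.64217005 -0.00361426  0.02413111] [-2.81974481 10.40427687  6.90516331]
```

View pics/s11.png

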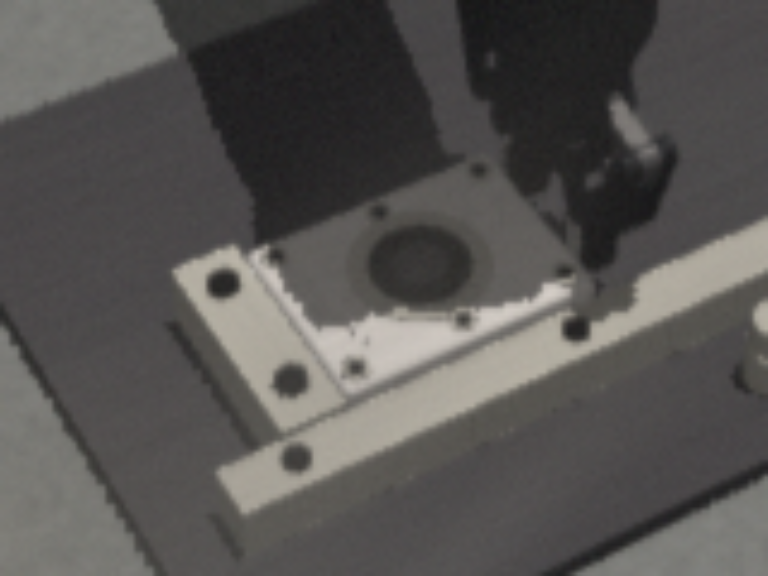

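{"fn": "send_rows", "kwargs": {
  "plan": [
    {"dp": [-1.9, 8.1, 0], "turn": [0, 0, 0]},
    {"dp": [-1.9, 8.1, 0], "turn": [0, 0, 0]},
    {"dp": [-1.9, 8.1, 0], "turn": [0, 0, 0]},
    {"dp": [0, 0, 14], "turn": [0, 0, 0]},
    {"dp": [0, 0, 14], "turn": [0, 0, 0]},
    {"dp": [0, 0, 14], "turn": [0, 0, 0]},
    {"dp": [0, 0, 14], "turn": [0, 0, 0]},
    {"dp": [0, 0, 14], "turn": [0, 0, 0]},
    {"dp": [0, 0, 14], "turn": [0, 0, 0]},
    {"dp": [0, 0, 14], "turn": [0, 0, 0]}
  ]
}}

```text
t: 17.25
ee_pos: [0.6364, 0.0175, 0.1219]
tool_rot: [[-0.225, 0.974, -0.0], [0.974, 0.225, -0.001], [-0.001, -0.001, -1.0]]
wrist_force: [-0.0, -0.3, 0.1]
width: 0.529
```

{"fn": "send_rows", "kwargs": {
  "plan": [
    {"dp": [-5.2, -10.5, 0], "turn": [0, 0, 0.12]},
    {"dp": [-5.2, -10.5, 0], "turn": [0, 0, 0.12]},
    {"dp": [-5.2, -10.5, 0], "turn": [0, 0, 0.12]},
    {"dp": [-5.2, -10.5, 0], "turn": [0, 0, 0.12]},
    {"dp": [-5.2, -10.5, 0], "turn": [0, 0, 0.12]},
    {"dp": [-5.2, -10.5, 0], "turn": [0, 0, 0.12]},
    {"dp": [-5.2, -10.5, 0], "turn": [0, 0, 0.12]},
    {"dp": [-5.2, -10.5, 0], "turn": [0, 0, 0.12]},
    {"dp": [-5.2, -10.5, 0], "turn": [0, 0, 0.12]},
    {"dp": [-5.2, -10.5, 0], "turn": [0, 0, 0.12]}
  ],
  "grip": 60
}}

```text
t: 18.08
ee_pos: [0.5842, -0.088, 0.1212]
tool_rot: [[-0.991, 0.137, -0.0], [0.137, 0.991, -0.001], [0.0, -0.001, -1.0]]
wrist_force: [-0.1, -1.1, 0.1]
width: 0.762
```

{"fn": "send_rows", "kwargs": {
  "plan": [
    {"dp": [0, 0, 0], "turn": [0, 0, 0.124]},
    {"dp": [0, 0, 0], "turn": [0, 0, 0.124]},
    {"dp": [0, 0, 0], "turn": [0, 0, 0.123]},
    {"dp": [0, 0, 0], "turn": [0, 0, 0]},
    {"dp": [0, 0, 0], "turn": [0, 0, 0]},
    {"dp": [0, 0, 0], "turn": [0, 0, 0]},
    {"dp": [0, 0, 0], "turn": [0, 0, 0]},
    {"dp": [0, 0, 0], "turn": [0, 0, 0]},
    {"dp": [0, 0, 0], "turn": [0, 0, 0]},
    {"dp": [0, 0, 0], "turn": [0, 0, 0]}
  ]
}}

```text
t: 18.92
ee_pos: [0.5847, -0.0875, 0.1214]
tool_rot: [[-0.974, -0.225, 0.0], [-0.225, 0.974, -0.0], [0.0, -0.0, -1.0]]
wrist_force: [0.3, -0.1, 1.1]
width: 0.765
```

Run:
```python
from h import *
s=r.get_state();print(toplate(s['ee_pos']),s['ee_pos'])
d=r.get_image('wrist');save(d['pixels'],'w12.png')
d=r.get_image('scene');save(cv2.resize(d['pixels'][250:370,220:380],None,fx=4.8,fy=4.8),'s12.png')
```

```text
[-0.04745745 -0.10798041] [ 0.58471956 -0.08750179  0.12137164]
```

View pics/w12.png

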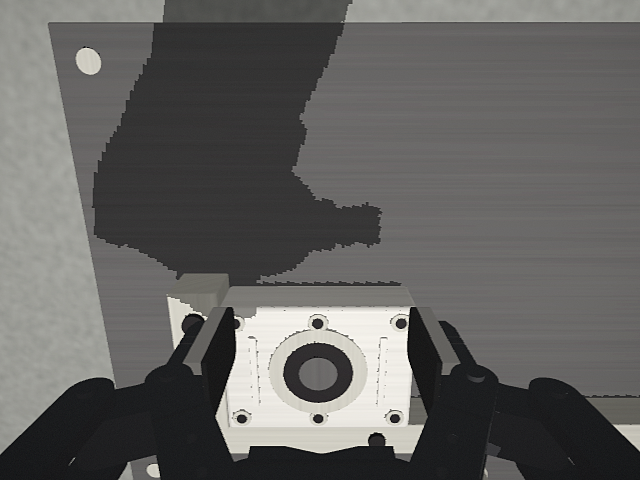

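View pics/s12.png

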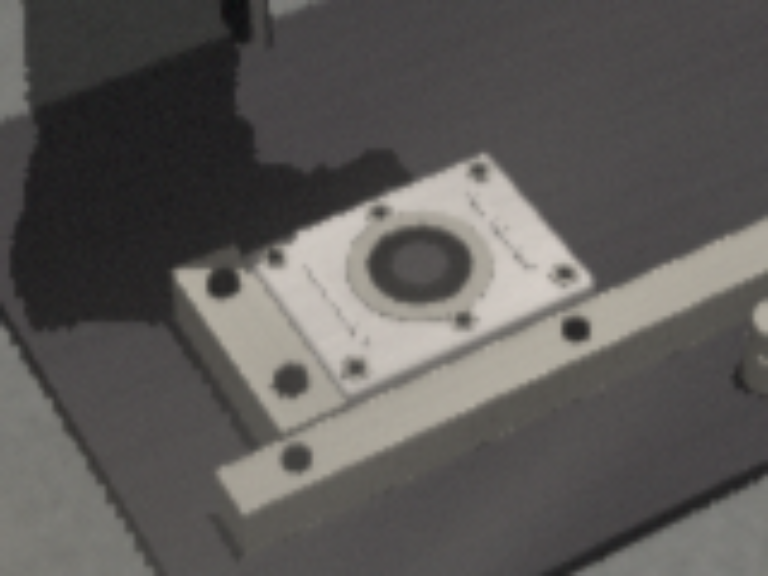

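Run:
```python
from h import *
s=r.get_state();d=r.get_image('wrist');w=wcam(d,s)
f=lambda u,v,z:(toplate(ray(w,u,v,z))*1e3).round(1)
print('top',f(225,307,.046),f(412,307,.046),'bot',f(232,286,.012),f(402,286,.012),'stop back',f(180,274,.012),f(228,274,.012))
```

```text
top [ -15.2 -164.2] [-15.1 -54.2] bot [ -13.1 -167.3] [-13.  -53.6] stop back [ -21.8 -201.2] [ -21.8 -169.4]
```

{"fn": "send_rows", "kwargs": {
  "plan": [
    {"dp": [0, 0, -11.2], "turn": [0, 0, 0]},
    {"dp": [0, 0, -11.2], "turn": [0, 0, 0]},
    {"dp": [0, 0, -11.2], "turn": [0, 0, 0]},
    {"dp": [0, 0, -11.2], "turn": [0, 0, 0]},
    {"dp": [0, 0, -11.2], "turn": [0, 0, 0]},
    {"dp": [0, 0, -11.2], "turn": [0, 0, 0]},
    {"dp": [0, 0, -11.2], "turn": [0, 0, 0]},
    {"dp": [0, 0, -11.2], "turn": [0, 0, 0]},
    {"dp": [0, 0, -11.2], "turn": [0, 0, 0]},
    {"dp": [0, 0, 0], "turn": [0, 0, 0]}
  ]
}}

```text
t: 19.9
ee_pos: [0.583, -0.0871, 0.0179]
tool_rot: [[-0.974, -0.225, -0.004], [-0.225, 0.974, 0.001], [0.003, 0.002, -1.0]]
wrist_force: [-0.8, -1.6, 0.0]
width: 0.765
```

{"fn": "send_rows", "kwargs": {
  "plan": [
    {"dp": [1.95, 0.45, 0], "turn": [0, 0, 0]},
    {"dp": [1.95, 0.45, 0], "turn": [0, 0, 0]},
    {"dp": [1.95, 0.45, 0], "turn": [0, 0, 0]},
    {"dp": [1.95, 0.45, 0], "turn": [0, 0, 0]},
    {"dp": [1.95, 0.45, 0], "turn": [0, 0, 0]},
    {"dp": [1.95, 0.45, 0], "turn": [0, 0, 0]},
    {"dp": [1.95, 0.45, 0], "turn": [0, 0, 0]},
    {"dp": [1.95, 0.45, 0], "turn": [0, 0, 0]},
    {"dp": [1.95, 0.45, 0], "turn": [0, 0, 0]},
    {"dp": [1.95, 0.45, 0], "turn": [0, 0, 0]}
  ]
}}

```text
t: 20.73
ee_pos: [0.6044, -0.0829, 0.0206]
tool_rot: [[-0.974, -0.225, -0.0], [-0.225, 0.974, 0.0], [0.0, 0.0, -1.0]]
wrist_force: [0.0, -0.1, 0.9]
width: 0.763
```

{"fn": "send_rows", "kwargs": {
  "plan": [
    {"dp": [0.3, 0.07, 0], "turn": [0, 0, 0]},
    {"dp": [0.3, 0.07, 0], "turn": [0, 0, 0]},
    {"dp": [0.3, 0.07, 0], "turn": [0, 0, 0]},
    {"dp": [0.3, 0.07, 0], "turn": [0, 0, 0]},
    {"dp": [0.3, 0.07, 0], "turn": [0, 0, 0]},
    {"dp": [0.3, 0.07, 0], "turn": [0, 0, 0]},
    {"dp": [0.3, 0.07, 0], "turn": [0, 0, 0]},
    {"dp": [0.3, 0.07, 0], "turn": [0, 0, 0]},
    {"dp": [0, 0, 0], "turn": [0, 0, 0]},
    {"dp": [0, 0, 0], "turn": [0, 0, 0]}
  ]
}}

```text
t: 21.57
ee_pos: [0.6066, -0.0824, 0.0206]
tool_rot: [[-0.974, -0.225, -0.0], [-0.225, 0.974, 0.0], [0.0, 0.0, -1.0]]
wrist_force: [1.1, 0.2, 0.9]
width: 0.765
```

{"fn": "send_rows", "kwargs": {
  "plan": [
    {"dp": [0.39, 0.09, 0], "turn": [0, 0, 0]},
    {"dp": [0.39, 0.09, 0], "turn": [0, 0, 0]},
    {"dp": [0.39, 0.09, 0], "turn": [0, 0, 0]},
    {"dp": [0.39, 0.09, 0], "turn": [0, 0, 0]},
    {"dp": [0.39, 0.09, 0], "turn": [0, 0, 0]},
    {"dp": [0.39, 0.09, 0], "turn": [0, 0, 0]},
    {"dp": [0.39, 0.09, 0], "turn": [0, 0, 0]},
    {"dp": [0.39, 0.09, 0], "turn": [0, 0, 0]},
    {"dp": [0.39, 0.09, 0], "turn": [0, 0, 0]},
    {"dp": [0, 0, 0], "turn": [0, 0, 0]}
  ]
}}

```text
t: 22.4
ee_pos: [0.6076, -0.082, 0.0205]
tool_rot: [[-0.974, -0.225, -0.005], [-0.225, 0.974, -0.001], [0.005, 0.0, -1.0]]
wrist_force: [-8.8, -1.9, 6.8]
width: 0.763
```

Run:
```python
from h import *
s=r.get_state();print(toplate(s['ee_pos']),s['ee_pos'],s['wrist_force'])
d=r.get_image('scene');save(cv2.resize(d['pixels'][250:370,220:380],None,fx=4.8,fy=4.8),'s13.png')
```

```text
[-0.02392761 -0.10782149] [ 0.60760726 -0.08203998  0.02047219] [-8.79088287 -1.88727953  6.82537778]
```

View pics/s13.png

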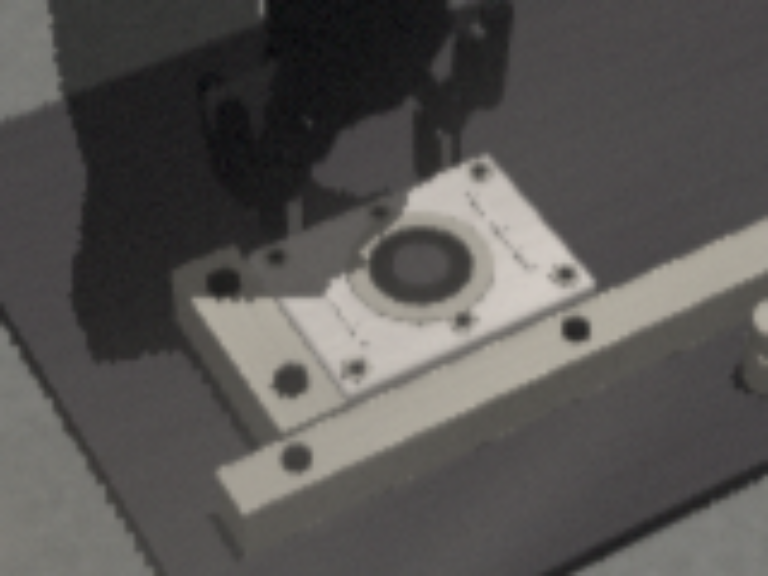

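Contact (9 N), no movement yet. I'll keep pushing to close the fence gap.

{"fn": "send_rows", "kwargs": {
  "plan": [
    {"dp": [0.3, 0.07, 0], "turn": [0, 0, 0]},
    {"dp": [0.3, 0.07, 0], "turn": [0, 0, 0]},
    {"dp": [0.3, 0.07, 0], "turn": [0, 0, 0]},
    {"dp": [0.3, 0.07, 0], "turn": [0, 0, 0]},
    {"dp": [0.3, 0.07, 0], "turn": [0, 0, 0]},
    {"dp": [0.3, 0.07, 0], "turn": [0, 0, 0]},
    {"dp": [0, 0, 0], "turn": [0, 0, 0]},
    {"dp": [0, 0, 0], "turn": [0, 0, 0]},
    {"dp": [0, 0, 0], "turn": [0, 0, 0]},
    {"dp": [0, 0, 0], "turn": [0, 0, 0]}
  ]
}}

```text
t: 23.28
ee_pos: [0.6087, -0.0818, 0.0205]
tool_rot: [[-0.975, -0.224, -0.006], [-0.224, 0.975, -0.001], [0.006, -0.0, -1.0]]
wrist_force: [-9.7, -2.5, 7.8]
width: 0.764
```

{"fn": "send_rows", "kwargs": {
  "plan": [
    {"dp": [0.3, 0.07, 0], "turn": [0, 0, 0]},
    {"dp": [0.3, 0.07, 0], "turn": [0, 0, 0]},
    {"dp": [0.3, 0.07, 0], "turn": [0, 0, 0]},
    {"dp": [0.3, 0.07, 0], "turn": [0, 0, 0]},
    {"dp": [0.3, 0.07, 0], "turn": [0, 0, 0]},
    {"dp": [0, 0, 0], "turn": [0, 0, 0]},
    {"dp": [0, 0, 0], "turn": [0, 0, 0]},
    {"dp": [0, 0, 0], "turn": [0, 0, 0]},
    {"dp": [0, 0, 0], "turn": [0, 0, 0]},
    {"dp": [0, 0, 0], "turn": [0, 0, 0]}
  ]
}}

```text
t: 24.12
ee_pos: [0.6087, -0.0818, 0.0204]
tool_rot: [[-0.975, -0.224, -0.009], [-0.224, 0.975, -0.002], [0.009, -0.0, -1.0]]
wrist_force: [-12.7, -3.0, 12.0]
width: 0.762
```

Run:
```python
from h import *
s=r.get_state();print(toplate(s['ee_pos']),s['ee_pos'],s['wrist_force'])
d=r.get_image('scene');save(cv2.resize(d['pixels'][250:370,220:380],None,fx=4.8,fy=4.8),'s14.png')
```

```text
[-0.02277693 -0.10780458] [ 0.60872449 -0.08176398  0.02040329] [-12.66202459  -2.97594137  11.99641556]
```

View pics/s14.png

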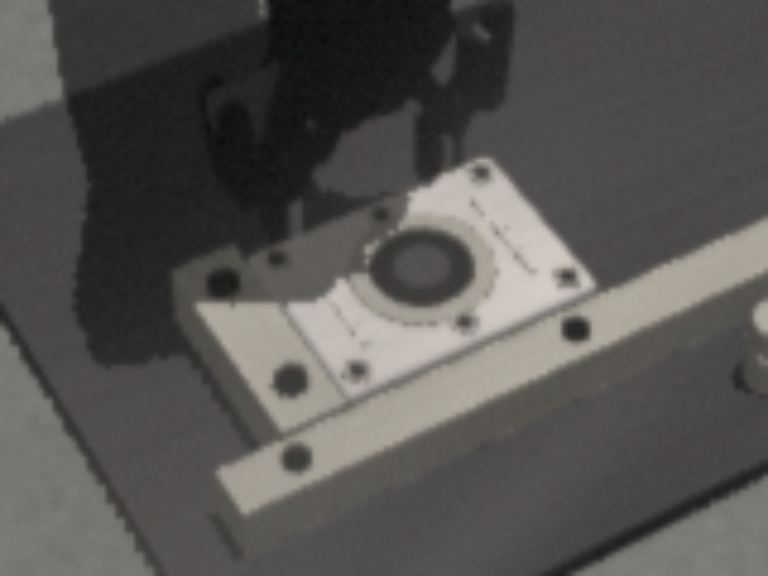

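{"fn": "send_rows", "kwargs": {
  "plan": [
    {"dp": [0.3, 0.07, 0], "turn": [0, 0, 0]},
    {"dp": [0.3, 0.07, 0], "turn": [0, 0, 0]},
    {"dp": [0.3, 0.07, 0], "turn": [0, 0, 0]},
    {"dp": [0.3, 0.07, 0], "turn": [0, 0, 0]},
    {"dp": [0, 0, 0], "turn": [0, 0, 0]},
    {"dp": [0, 0, 0], "turn": [0, 0, 0]},
    {"dp": [0, 0, 0], "turn": [0, 0, 0]},
    {"dp": [0, 0, 0], "turn": [0, 0, 0]},
    {"dp": [0, 0, 0], "turn": [0, 0, 0]},
    {"dp": [0, 0, 0], "turn": [0, 0, 0]}
  ]
}}

```text
t: 25.0
ee_pos: [0.6087, -0.0818, 0.0204]
tool_rot: [[-0.975, -0.224, -0.011], [-0.224, 0.975, -0.003], [0.011, -0.0, -1.0]]
wrist_force: [-17.2, -4.5, 14.7]
width: 0.763
```

Stalled at 17 N, so it's solid against the fence. I'll back off, lift and check.

{"fn": "send_rows", "kwargs": {
  "plan": [
    {"dp": [-6, -1.4, 0], "turn": [0, 0, 0]},
    {"dp": [-9, -2.1, 0], "turn": [0, 0, 0]},
    {"dp": [-9, -2.1, 0], "turn": [0, 0, 0]},
    {"dp": [0, 0, 14], "turn": [0, 0, 0]},
    {"dp": [0, 0, 14], "turn": [0, 0, 0]},
    {"dp": [0, 0, 14], "turn": [0, 0, 0]},
    {"dp": [0, 0, 14], "turn": [0, 0, 0]},
    {"dp": [0, 0, 14], "turn": [0, 0, 0]},
    {"dp": [0, 0, 14], "turn": [0, 0, 0]},
    {"dp": [0, 0, 14], "turn": [0, 0, 0]}
  ]
}}

```text
t: 25.83
ee_pos: [0.5913, -0.0861, 0.1194]
tool_rot: [[-0.974, -0.225, 0.002], [-0.225, 0.974, 0.0], [-0.002, -0.0, -1.0]]
wrist_force: [-0.5, 0.1, 0.0]
width: 0.763
```

{"fn": "send_rows", "kwargs": {
  "plan": [
    {"dp": [-20, 20, 8], "turn": [0, 0, 0]},
    {"dp": [-20, 20, 8], "turn": [0, 0, 0]},
    {"dp": [-20, 20, 8], "turn": [0, 0, 0]},
    {"dp": [-20, 20, 8], "turn": [0, 0, 0]},
    {"dp": [-20, 20, 8], "turn": [0, 0, 0]},
    {"dp": [-20, 20, 8], "turn": [0, 0, 0]},
    {"dp": [-20, 20, 8], "turn": [0, 0, 0]},
    {"dp": [-20, 20, 8], "turn": [0, 0, 0]},
    {"dp": [-10, 10, 8], "turn": [0, 0, 0]},
    {"dp": [0, 0, 0], "turn": [0, 0, 0]}
  ]
}}

```text
t: 26.67
ee_pos: [0.4198, 0.0856, 0.1921]
tool_rot: [[-0.974, -0.228, 0.002], [-0.228, 0.974, 0.001], [-0.002, 0.0, -1.0]]
wrist_force: [0.1, -0.9, 0.5]
width: 0.767
```

Run:
```python
from h import *
s=r.get_state();print(s['t'],s['ee_pos'],s['wrist_force'])
O={}
for n,c in(('scene',(298,305)),('top',(352,172))):
    d=r.get_image(n);O[n]=d
    for q in ['cover','bearing','socket','screwdriver','bottle']:
        print(n,q,[(np.round(x['xyz'],3).tolist(),round(x['conf'],2)) for x in r.tip_of(q,n)])
    m=mask('cover',n,d,c)
    if m is not None: p,e=silfit([(d,m)],[.665,-.07,.2275],.09,.12,.012,.046);print('fit',e,toplate(p)*1e3,p[2]-PL[2])
save(cv2.resize(O['scene']['pixels'][250:370,220:380],None,fx=4.8,fy=4.8),'s15.png')
save(cv2.resize(O['top']['pixels'][120:240,240:400],None,fx=4.8,fy=4.8),'t15.png')
save(O['top']['pixels'],'t15f.png')
```

```text
26.6667 [0.41980529 0.08557207 0.19208077] [ 0.0691333  -0.85714289  0.52476569]
scene cover [([0.678, -0.361, -0.002], 0.82), ([0.276, 0.22, 0.002], 0.74), ([0.318, -0.128, 0.0], 0.68)]
scene bearing [([0.59, 0.215, 0.01], 0.85)]
scene socket [([0.737, 0.064, 0.011], 0.58)]
scene screwdriver [([0.553, -0.463, 0.003], 0.81)]
scene bottle [([0.583, 0.463, -0.001], 0.7)]
fit 2.89612 [  22.41273515 -103.36860571] -0.007411637757031825
top cover [([0.682, -0.358, -0.001], 0.97), ([0.314, -0.134, -0.002], 0.85), ([0.665, -0.067, 0.013], 0.7)]
top bearing [([0.59, 0.213, 0.014], 0.68)]
top socket [([0.735, 0.059, 0.011], 0.6)]
top screwdriver [([0.548, -0.465, 0.004], 0.58)]
top bottle [([0.579, 0.462, -0.0], 0.92)]
fit 0.41441226 [  35.09755162 -109.88191123] -0.0017700197420058017
```

View pics/s15.png

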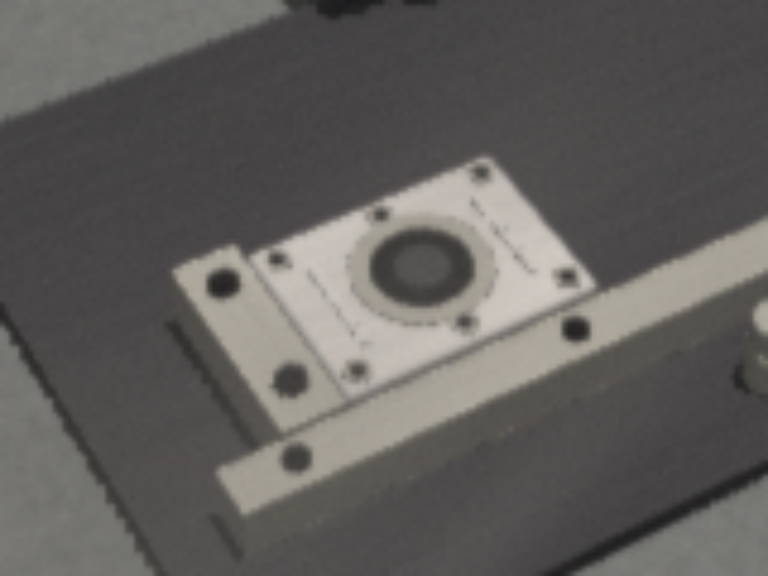

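View pics/t15.png

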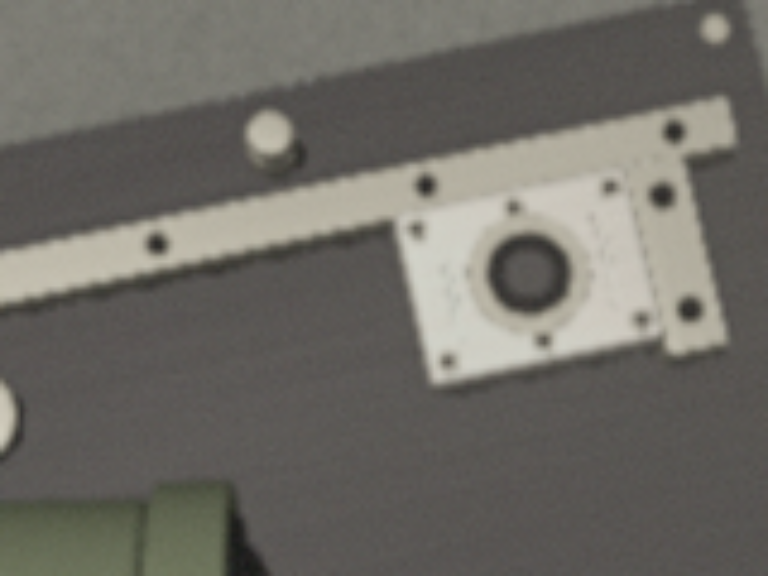

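Both sides look flush. The top view fit gives the cover at plate (35.1, -109.9) mm, 0.002 rad off square, and the bystanders haven't moved.

```bash
python3 -c "
from h import *
print(r.get_state()['qd']); print(r.sign_off())"
```

```text
[ 0.21478868 -0.28235669 -0.05384348  0.00519391 -0.02545684 -0.00381648]
the job is handed in; nothing more can be done
None
```

The silver cover is square in the corner, flush against the fence and the right-hand stop block, and the job is handed in after about 27 s. No verdict came back, so this rests on my own checks.

**How it was done:** I pushed the cover toward the fence with two open fingertips, which also squared it. I then pushed it along the fence to the stop and pressed it against the fence again. I never gripped or lifted it. The stop push stalled at about 10 N and the fence push at 17 N, both with no more movement.

**Last checks:**
- **Position:** the top-camera fit put the cover at plate (35.1, −109.9) mm, against a home of (35, −110). It was 0.002 rad off square, with a fit error of 0.4 px.
- **Gaps:** close-ups from both fixed cameras show no gap beyond a thin line.
- **Bystanders:** the bearing, socket, screwdriver and bottle read within about 5 mm of where they started, which is within the detector's error.
- **Hand:** it is well clear, with no contact force.

**Disagreement:** the scene-camera fit gave (22, −103) mm, but its error was 2.9 px, which points to a bad outline of the cover. The scene detector also missed the cover in that picture. I set both aside because the close-ups and the stalled pushes agree with the top-camera fit.

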